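# Open the vial incubator by its hidden release groove

### The job

Open the bench-top vial incubator so that its vials can be reached: find the unmarked release groove in the black grip rail on its front (feel along the rail for it) and press the key inside it with a fingertip until the catch lets go and the lid springs part open. Then push the lid right back with the finger until it stands fully open, and leave it there. Push gently, and leave the pot, pen, timer and filter box where they are.

Things in the scene. Friction and masses are not known exactly. Their poses are not given: they have to be found in the camera images.
- incubator: White dry-block incubator, fixed to the worktop, 246 mm deep (x -131 to +115), 390 mm wide, deck at z = 85 mm. Origin: centre of its underside; +x points from its front (robot side) to its back, +y to its left, z up. Two control pods at the front, y 85 to 195 mm and -85 to -195 mm, front at x = -131 mm, enclose the ends of the grip rail. Under the lid: aluminium block with vials.
- rail_mid (a point): Middle of the black grip rail between the pods, on its front face, halfway up; axes as the incubator's. The rail is straight, 170 mm long (y -85 to +85 mm from here); its upright face looks to -x and is 34 mm high (z -17 to +17 mm from here, top level with the deck), flat but for one release groove of the same black whose middle lies anywhere within 55 mm to either side of this point.
- rail_left (a point): Left (+y) end of the rail's visible front face, at the left pod, halfway up; axes as the incubator's. A fingertip run lightly along the face from here drops in only at the release groove: 42 mm wide along y, 11 mm deep to the release key at its back, open at the front and top; its floor is 5 mm above the rail's underside.
- release_key (a joint): Travel of the release key, the back of the groove (face 36 mm wide, 26 mm high): 0 = out, grows as it is pushed straight in (+x of the incubator), 0.007 m = right in. It lets the lid go at about 0.0045 m. Fully in takes about 6 N; it springs back when left.
- lid (a joint): Lid angle: 0 = shut and latched, grows as the front edge rises, 1.45 rad = fully back at the stop. Let go, a spring lifts it within 4 s to about 0.9 to 1.1 rad (or until it meets the hand, and on when the hand goes away); friction then holds it wherever it is left. Pushing it on takes 2 to 4 N at the free edge, up and back.
- lid_hinge (a point): Middle of the lid's hinge line, at the back of the incubator (x = +95, y = 0, z = 90 mm of it). The hinge runs along the incubator's y.
- lid_edge (a point): Middle of the lid's free (front) edge; moves with the lid. The lid is a flat grey frame with a clear window, 155 mm from hinge to free edge, 290 mm wide, 14 mm thick. Shut, the edge lies 65 mm behind the rail's face; at 1.0 rad it stands about 0.22 m above the worktop, at 1.45 rad about 0.25 m, 20 mm in front of the hinge.
- filter_box: Loose round box of filter discs, 111 mm across, 22 mm high, lying in front of the incubator; origin at the centre of its underside.
- pot: Loose sample pot with screw lid, 43 mm across, 48 mm high, in front of the incubator; origin at the centre of its underside.
- marker: Loose marker pen, 135 mm long (its y), 17 mm thick, in front of the incubator; origin under its middle.
- timer: Loose bench timer, 64 x 64 x 20 mm, right of the incubator; origin at the centre of its underside.

How it is judged:
By the outcome, as a careful person would: the job done as asked, in the order asked, and still so for the second after the job is handed in, with the robot touching nothing.
It also fails if it takes over 61 s, if anything falls off the work surface, if the arm or the gripper's body presses on something with over 40 N, if the wrist force passes 120 N, or if a joint passes its speed limit or range.

### The arm

A 7-joint arm with a two-finger parallel gripper is mounted at the origin on the work surface; the furniture and walls round the work are solid. World frame = base frame: x ahead of the robot, y to its left, z up, the work surface at z = 0. Lengths are in mm, angles in rad, forces in N, time in s.
With the tool pointing down it reaches from about 400 to 875 mm from the base axis. Payload 4.4 kg.
Tool frame: the origin (TCP) lies at the very end of the fingers, on their centre line; the grasp point (between the pads) lies ctrl.grip_depth behind it (ctrl.grip_depth is the distance from the TCP to the grasp point, in mm); y points along the fingers, x is the direction in which the jaws open and shut, and the axes are right-handed (so a half turn about y gives the same grasp; the last joint's range is limited). The gripper opens to 85 mm and grips with 20 to 120 N. Pads are 22 mm wide; open, the fingers measure 114 mm over their backs; the gripper's body (76 mm by 85 mm) begins 54 mm behind the grasp point. The pads swing forward as they close: fully open they stand 13 mm farther back than shut.
Start: joints at [-1.302, 0.628, 0.038, 1.517, -0.027, 0.996, -0.02], TCP at [213.554, 613.932, 231.313] pointing down, gripper open.
Joint ranges: [-3.06, 3.06], [-0.37, 2.12], [-1.25, 1.32], [0.18, 2.47], [-1.1, 4.24], [0.23, 1.98], [-2.94, 2.94]. Speed limits (rad/s): [2.57, 2.57, 3.14, 3.14, 3.14, 3.14, 3.14].

### API

Orientations are given as [roll, pitch, yaw] about the fixed x, y, z axes, in that order (R = Rz(yaw) Ry(pitch) Rx(roll)).
In Python, from cell import ctrl gives the robot as it stands.
- The arm moves only by the tool apply_moves, never from a script. Its argument "motion" is a list of rows, each a list of 5 numbers: the shift along the tool's x, y, z in cm, then the turn about the tool's y in rad, then the finger opening in cm, from 0 to 8.54. In form: [[tx, ty, tz, roll, hand], ...]. A call has 1 to 20 rows; each row is the pose to reach, as a shift and turn from the pose commanded when the call began, along the tool's axes at that moment; what a row does not reach only later rows make up. A row lasts 1/8 s, in which the tool goes at most 62.5 mm and 10.7 degrees, less where a joint would pass 70% of its speed; a pose out of reach is approached as far as the arm can. A call with a gripper value outside its range is refused whole. The fingers move at their own pace and stop on an object; the grip force is fixed at half the most. Time passes only in rows, so rows that repeat a pose let the fingers close. It gives the time, the measured TCP pose, the force and the opening at its end, in the units of the state.
- ctrl.read_state(): the state, without advancing time (a new reading comes with each control period).
- ctrl.get_image(name): name is "scene" or "top" or "wrist"; returns a dict with "image" (384x512x3 uint8, red, green, blue), "vfov" (degrees; the focal length in pixels is half the picture's height over the tangent of half this angle, whatever the lens; pixels are square), "cx", "cy" (the principal point, pixels), "k1" (the pictures are not rectified: a ray, as slopes to the right and down, at radius r is drawn at 1 + k1 r^2 times it, then the intrinsics apply), "extrinsics" (4x4, takes a point from world to camera coordinates); the wrist camera has in their place "tool_from_camera" (4x4, takes a point from camera to tool coordinates, whose origin is the TCP and whose axes are the tool frame's). Camera axes: x right, y up, looking along -z (the intrinsics and any distortion apply to the point x, -y, -z); pixel columns grow to the right and rows downward; lengths in mm; the calibration is good to about 2 mm. A picture is of the moment at which its call begins: read the wrist's pose just before it. There is no depth.
- ctrl.finish_job(): hands the job in, once; it reports no verdict.
Trained networks look in a picture, given as the dict that the camera call returned (one of the last four; its "shot" number tells which), for a name from the list of things; names that differ only in an ending like _2 or _b are one class to them, and where a whole thing is asked for, a point or a joint stands for the part that bears it (a point fixed in the world has none). Each returns a list of dicts, best first, with "confidence" (0 to 1); they miss things now and then, are a little off and sometimes report something else, mostly with a low value. They report only what shows in the picture. A call takes as long as a camera call.
- ctrl.search_frame(picture, query): "location" ([x, y, z] in mm, in world coordinates, good to about 4 mm: the middle of the surface that is visible of it).
- ctrl.mark_of(picture, query): "location" ([x, y, z] in mm, in world coordinates, good to about 4 mm: a listed point, or the origin of a listed thing).
The state is a dict: "clock": time; "qpos": joint angles; "qd": joint speeds; "tau": joint torques, N m; "eef_pos": TCP position; "tool_rot": TCP orientation; "force": force on the tool from outside, world axes, zero at the start; "torque": the same for the moment, N m; "width": finger opening in mm.
Only numpy, scipy, OpenCV 4.12 (cv2) and the standard library are available. Lean on these libraries where they do the work, as an engineer would, in place of code of your own. Each camera call takes 0.05 s, during which the arm holds its last target.

## Working session

There is one attempt and no reset: what is moved stays moved. The work goes in short steps, Python scripts to look and compute and a tool call to move; the robot and the scene stay as the last step left them, time stands still between calls to the robot, and variables do not carry over. Pictures are saved under pics/ and viewed, and the job is handed in when it is done.

Besides the shell and the picture viewer there is one more tool, called after "Request:" by a JSON object that holds its "method" and its "body", one argument or row to a line. apply_moves: Moves the arm, as the interface text tells. Its arguments: {"type":"object","properties":{"motion":{"type":"array","items":{"type":"array","items":{"type":"number"}}}},"required":["motion"]}

```bash
mkdir -p pics; ls; cat > h.py <<'E'
import numpy as np, cv2
from cell import ctrl
from scipy.spatial.transform import Rotation as R
def snap(n,f):
    p=ctrl.get_image(n); cv2.imwrite('pics/'+f,p['image'][:,:,::-1]); return p
def st():
    s=ctrl.read_state()
    print('t',round(s['clock'],3),'p',np.round(s['eef_pos'],1),'rpy',np.round(s['tool_rot'],3),'F',np.round(s['force'],2),'w',round(s['width'],1),'q',np.round(s['qpos'],3));return s
def rot(s): return R.from_euler('xyz',s['tool_rot']).as_matrix()
E
python3 - <<'E'
from h import *
s=st(); print(np.round(rot(s),3), ctrl.grip_depth)
for n in ['scene','top','wrist']:
    p=snap(n,n+'0.png'); print(n,p['shot'],p['vfov'])
    for q in ['incubator','rail_mid','rail_left','lid_hinge','lid_edge','filter_box','pot','marker','timer']:
        if n=='wrist' and q!='rail_mid': continue
        r=ctrl.mark_of(p,q); print(q,[(np.round(a['location'],1),round(a['confidence'],2)) for a in r[:2]])
st()
E
```

```text
pics
t 0.0 p [213.3 613.3 230.4] rpy [-1.571  0.002  1.236] F [-0.09  0.7  -0.93] w 85.3 q [-1.302  0.629  0.038  1.518 -0.027  0.996 -0.02 ]
[[ 0.329 -0.001 -0.944]
 [ 0.944 -0.002  0.329]
 [-0.002 -1.    -0.   ]] 18.700000000000003
scene 1 42.059375482621
incubator [(array([617.2,  20.2,   3.9]), 0.56)]
rail_mid [(array([488.6,  46.6,  66.7]), 0.7)]
rail_left [(array([510.7, 125. ,  68.9]), 0.7), (array([493.6,  46.4,  68. ]), 0.27)]
lid_hinge [(array([711.3,   3.6,  91.6]), 0.68)]
lid_edge [(array([557.1,  33.3,  91.6]), 0.75)]
filter_box [(array([ 356.8, -215. ,   -1.3]), 0.9)]
pot [(array([362.3, -20.7,   1.9]), 0.64)]
marker [(array([348.3, 181.3,   0.7]), 0.6)]
timer [(array([ 4.568e+02, -3.936e+02,  4.000e-01]), 0.88)]
top 2 42.221561567395455
incubator [(array([ 6.156e+02,  2.600e+01, -4.000e-01]), 0.69), (array([361.7, -27.4,  -4.2]), 0.66)]
rail_mid [(array([492.2,  49.2,  69. ]), 0.75)]
rail_left [(array([509.5, 131.4,  65.8]), 0.93)]
lid_hinge [(array([712.5,   9.4,  90.6]), 0.7)]
lid_edge [(array([559.7,  33.1,  93.2]), 0.55)]
filter_box [(array([ 356.6, -221.4,   -1.3]), 0.75)]
pot [(array([362.3, -25.5,  -0.6]), 0.69)]
marker [(array([349.4, 181. ,   0.8]), 0.76), (array([511. , 133.6,  64. ]), 0.48)]
timer [(array([ 4.584e+02, -3.940e+02,  3.000e-01]), 0.63)]
wrist 3 59.33113000502931
rail_mid []
t 1.1 p [213.5 613.9 231.3] rpy [-1.571  0.     1.236] F [ 0.33 -0.34  0.14] w 85.6 q [-1.302  0.628  0.038  1.517 -0.027  0.996 -0.02 ]
```

View images.

View pics/scene0.png

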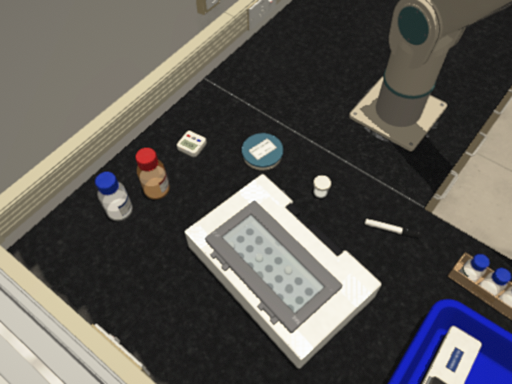

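View pics/top0.png

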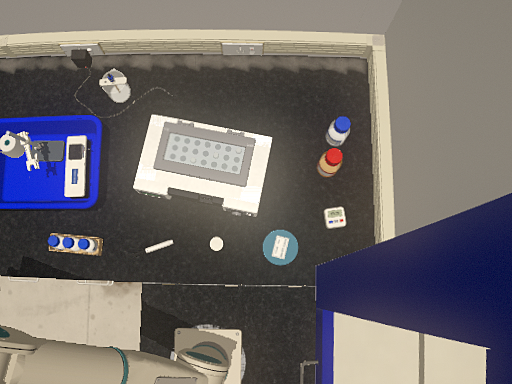

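```bash
cat >> h.py <<'E'
def proj(p,P):
    P=np.atleast_2d(P); E=np.array(p['extrinsics']); c=P@E[:3,:3].T+E[:3,3]
    x=c[:,0]/-c[:,2]; y=-c[:,1]/-c[:,2]; r2=x*x+y*y; k=1+p['k1']*r2
    h=p['image'].shape[0]; f=h/2/np.tan(np.radians(p['vfov'])/2)
    return np.c_[p['cx']+f*x*k,p['cy']+f*y*k]
def inc(pts,o,yaw):
    c,s=np.cos(yaw),np.sin(yaw); pts=np.atleast_2d(pts)
    return pts@np.array([[c,s,0],[-s,c,0],[0,0,1]])+[o[0],o[1],0]
E
python3 - <<'E'
from h import *
import pickle
ps={n:ctrl.get_image(n) for n in ['scene','top']}
pickle.dump(ps,open('ps.pkl','wb'))
# fit to detections
from scipy.optimize import least_squares
D=[((0,0,0),(616.4,23)),((-125,0,0),(490.4,48)),((-125,85,0),(510,128.2)),((95,0,0),(711.9,6.5)),((-60,0,0),(558.4,33.2))]
A=np.array([d[0] for d in D],float);B=np.array([d[1] for d in D])
r=least_squares(lambda v:(inc(A,v[:2],v[2])[:,:2]-B).ravel(),[616,23,-.18]);print(r.x,np.degrees(r.x[2]),np.round(r.fun,1))
o,y=r.x[:2],r.x[2]
for n,p in ps.items():
    im=p['image'][:,:,::-1].copy(); S=4
    im=cv2.resize(im,None,fx=S,fy=S,interpolation=cv2.INTER_CUBIC)
    for loop in [[(-131,195,85),(115,195,85),(115,-195,85),(-131,-195,85),(-131,-85,85),(-125,-85,85),(-125,85,85),(-131,85,85),(-131,195,85)],[(-60,145,97),(95,145,97),(95,-145,97),(-60,-145,97),(-60,145,97)]]:
        u=proj(p,inc(loop,o,y)); cv2.polylines(im,[np.int32((u+.5)*S)],False,(0,0,255),1)
    u=proj(p,inc([(-60,0,85)],o,y))[0]*S; x0,y0=int(max(0,min(u[0]-400,2048-800))),int(max(0,min(u[1]-300,1536-600)))
    cv2.imwrite(f'pics/ov_{n}.png',im[y0:y0+600,x0:x0+800]); print(n,x0,y0)
E
```

```text
[ 6.16618612e+02  2.32551387e+01 -1.82580839e-01] -10.46111149123856 [ 0.2  0.3  3.3 -2.  -0.9  1.3 -1.9 -0.5 -0.8  0.9]
scene 784 664
top 395 413
```

View pics/ov_top.png

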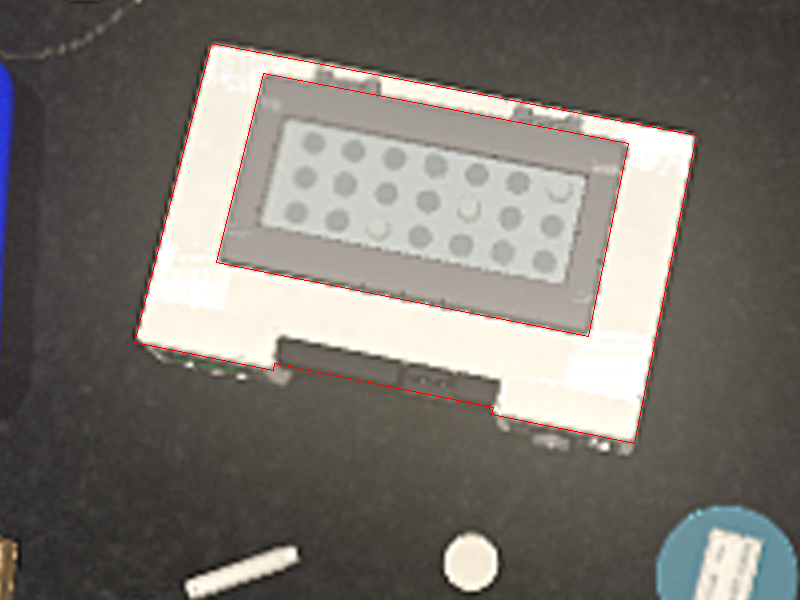

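View pics/ov_scene.png

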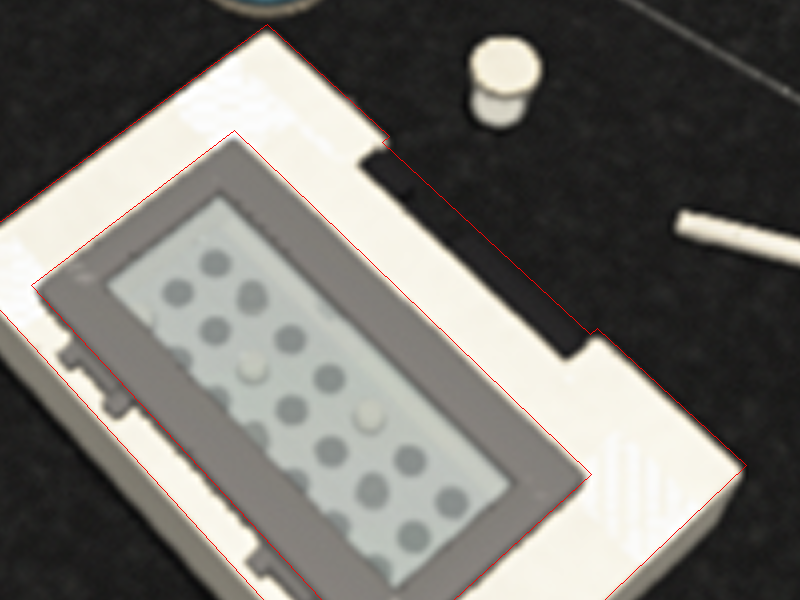

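```bash
cat >> h.py <<'E'
O=(616.6,23.3); YAW=-0.1826
def toolshift(s,p_inc,z):
    w=inc([(p_inc[0],p_inc[1],0)],O,YAW)[0]; w[2]=z
    d=rot(s).T@(w-np.array(s['eef_pos'])); return np.round(d/10,2),w
def incpos(s):
    c,n=np.cos(YAW),np.sin(YAW); d=np.array(s['eef_pos'])-[O[0],O[1],0]
    return np.round([c*d[0]+n*d[1],-n*d[0]+c*d[1],d[2]],1)
E
python3 - <<'E'
from h import *
import pickle
s=st()
for z in (180,64): print(toolshift(s,(-165,15),z))
print(np.round(ctrl.get_image('wrist')['tool_from_camera'],2))
p=pickle.load(open('ps.pkl','rb'))['top']; im=p['image'][:,:,::-1].astype(float)
c=im[90:115,160:232]; c=np.clip(c*3,0,255).astype(np.uint8)
cv2.imwrite('pics/rail.png',cv2.resize(c,None,fx=11,fy=11,interpolation=cv2.INTER_NEAREST))
for yy in (85,-10,-31,-52,-85): print(yy,proj(p,inc([(-125,yy,85)],O,YAW))[0])
E
```

```text
t 1.2 p [213.5 613.9 231.3] rpy [-1.571 -0.     1.236] F [0.04 0.75 0.67] w 85.4 q [-1.302  0.628  0.039  1.517 -0.027  0.996 -0.02 ]
(array([-43.56,   5.13, -40.94]), array([457.06694737,  68.0124716 , 180.        ]))
(array([-43.56,  16.73, -40.94]), array([457.06694737,  68.0124716 ,  64.        ]))
[[   1.      0.      0.      0.29]
 [   0.      0.28   -0.96 -142.76]
 [  -0.      0.96    0.28   71.6 ]
 [   0.      0.      0.      1.  ]]
85 [166.9775853  193.53190823]
-10 [197.33645818 199.65152001]
-31 [204.09969043 201.01117629]
-52 [210.87862317 202.37267647]
-85 [221.55933015 204.51517144]
```

View pics/rail.png

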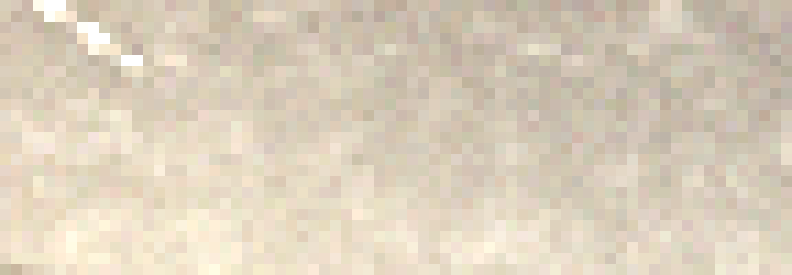

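Request:
{"method": "apply_moves", "body": {
  "motion": [
    [-5, 0, -4.7, -0.03, 0],
    [-10, 0, -9.4, -0.06, 0],
    [-15, 0, -14.1, -0.09, 0],
    [-20, 0, -18.8, -0.12, 0],
    [-24, 0, -22.5, -0.152, 0],
    [-28, 0, -26.3, -0.152, 0],
    [-32, 0.5, -30, -0.152, 0],
    [-36, 1.5, -33.8, -0.152, 0],
    [-40, 2.5, -37.6, -0.152, 0],
    [-42.5, 4, -40, -0.152, 0],
    [-43.5, 5, -41, -0.152, 0],
    [-43.5, 5, -41, -0.152, 0],
    [-43.5, 5, -41, -0.152, 0]
  ]
}}

```text
clock: 2.88
eef_pos: [457.5, 70.1, 181.6]
tool_rot: [-1.571, -0.001, 1.39]
force: [0.4, 0.4, 0.2]
width: -0.0
```

```bash
python3 - <<'E'
from h import *
s=st(); print(incpos(s),np.round(rot(s),3))
p=snap('wrist','w1.png'); print(toolshift(s,(-160,15),64)[0])
im=p['image'][:,:,::-1].astype(float); cv2.imwrite('pics/w1b.png',np.clip(im*2.5,0,255).astype(np.uint8))
E
```

```text
t 2.875 p [457.5  70.1 181.6] rpy [-1.571e+00 -1.000e-03  1.390e+00] F [0.41 0.42 0.23] w -0.0 q [-0.241  0.442  0.041  2.078 -0.031  0.623  1.211]
[-164.9   17.2  181.6] [[ 0.179 -0.    -0.984]
 [ 0.984  0.001  0.179]
 [ 0.001 -1.     0.   ]]
[-0.23 11.76 -0.5 ]
```

View pics/w1b.png

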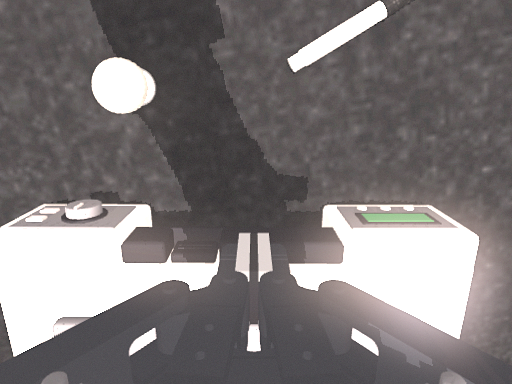

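Request:
{"method": "apply_moves", "body": {
  "motion": [
    [-0.2, 3, 0, 0, 0],
    [-0.2, 7, 0, 0, 0],
    [-0.2, 10, 0, 0, 0],
    [-0.2, 11.5, 0, 0, 0],
    [-0.2, 11.7, -1, 0, 0],
    [-0.2, 11.7, -1.8, 0, 0],
    [-0.2, 11.7, -2.2, 0, 0],
    [-0.2, 11.7, -2.2, 0, 0]
  ]
}}

```text
clock: 3.92
eef_pos: [480.0, 62.4, 64.9]
tool_rot: [-1.572, -0.001, 1.388]
force: [-0.4, 0.0, 0.2]
width: -0.0
```

Request:
{"method": "apply_moves", "body": {
  "motion": [
    [0, 0, -0.2, 0, 0],
    [0, 0, -0.4, 0, 0],
    [0, 0, -0.5, 0, 0],
    [0, 0, -0.5, 0, 0]
  ]
}}

```text
clock: 4.42
eef_pos: [484.1, 61.5, 64.3]
tool_rot: [-1.571, -0.0, 1.388]
force: [0.0, -0.7, 0.3]
width: -0.1
```

Request:
{"method": "apply_moves", "body": {
  "motion": [
    [0, 0, -0.2, 0, 0],
    [0, 0, -0.3, 0, 0],
    [0, 0, -0.3, 0, 0]
  ]
}}

```text
clock: 4.8
eef_pos: [486.0, 61.0, 64.2]
tool_rot: [-1.569, 0.0, 1.388]
force: [-2.6, 0.3, 1.9]
width: -0.1
```

Request:
{"method": "apply_moves", "body": {
  "motion": [
    [-0.5, 0, 0, 0, 0],
    [-1, 0, 0, 0, 0],
    [-1.5, 0, 0, 0, 0],
    [-2, 0, 0, 0, 0],
    [-2.5, 0, 0, 0, 0],
    [-3, 0, 0, 0, 0],
    [-3, 0, 0, 0, 0]
  ]
}}

```text
clock: 5.68
eef_pos: [482.9, 30.1, 64.6]
tool_rot: [-1.574, 0.0, 1.386]
force: [0.6, -0.6, -0.1]
width: 0.0
```

```bash
python3 - <<'E'
from h import *
s=st(); print(incpos(s))
E
```

```text
t 5.675 p [482.9  30.1  64.6] rpy [-1.574  0.     1.386] F [ 0.58 -0.62 -0.15] w 0.0 q [-0.13   0.675  0.013  2.112 -0.021  0.352  1.286]
[-132.7  -17.6   64.6]
```

Request:
{"method": "apply_moves", "body": {
  "motion": [
    [-0.5, 0, 0, 0, 0],
    [-1, 0, -0.1, 0, 0],
    [-1.2, 0, -0.3, 0, 0],
    [-1.2, 0, -0.5, 0, 0],
    [-1.2, 0, -0.5, 0, 0]
  ]
}}

```text
clock: 6.3
eef_pos: [484.6, 18.8, 64.3]
tool_rot: [-1.571, -0.0, 1.388]
force: [0.3, -0.8, 0.5]
width: 0.2
```

```bash
python3 - <<'E'
from h import *
s=st(); print(incpos(s))
E
```

```text
t 6.3 p [484.6  18.8  64.3] rpy [-1.571 -0.     1.388] F [ 0.32 -0.82  0.47] w 0.2 q [-0.102  0.677  0.008  2.107 -0.015  0.357  1.306]
[-129.   -28.3   64.3]
```

Request:
{"method": "apply_moves", "body": {
  "motion": [
    [0, 0, -0.2, 0, 0],
    [0, 0, -0.4, 0, 0],
    [0, 0, -0.6, 0, 0],
    [0, 0, -0.6, 0, 0]
  ]
}}

```text
clock: 6.8
eef_pos: [489.2, 17.8, 64.2]
tool_rot: [-1.569, 0.0, 1.388]
force: [-2.7, 1.1, 1.4]
width: -0.1
```

```bash
python3 - <<'E'
from h import *
s=st(); print(incpos(s))
E
```

```text
t 6.8 p [489.2  17.8  64.2] rpy [-1.569  0.     1.388] F [-2.7   1.09  1.43] w -0.1 q [-0.099  0.681  0.008  2.093 -0.014  0.37   1.309]
[-124.3  -28.5   64.2]
```

Key contact exactly 11 mm behind the face. Press on.

Request:
{"method": "apply_moves", "body": {
  "motion": [
    [0, 0, -0.15, 0, 0],
    [0, 0, -0.3, 0, 0],
    [0, 0, -0.45, 0, 0],
    [0, 0, -0.6, 0, 0],
    [0, 0, -0.6, 0, 0]
  ]
}}

```text
clock: 7.42
eef_pos: [494.8, 16.8, 64.1]
tool_rot: [-1.568, 0.0, 1.388]
force: [-5.0, 1.2, 2.2]
width: -0.2
```

```bash
python3 - <<'E'
from h import *
s=st(); print(incpos(s)); snap('scene','s2.png')
E
```

```text
t 7.425 p [494.8  16.8  64.1] rpy [-1.568  0.     1.388] F [-4.98  1.24  2.2 ] w -0.2 q [-0.095  0.685  0.007  2.078 -0.013  0.381  1.311]
[-118.6  -28.5   64.1]
```

View pics/s2.png

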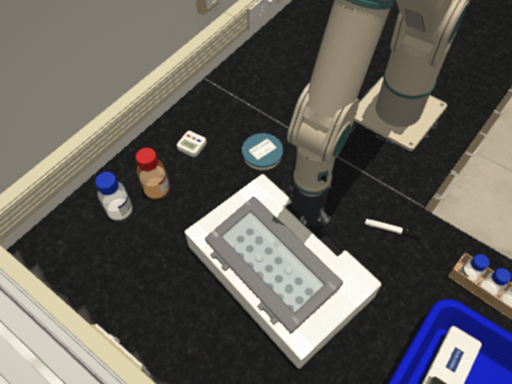

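Request:
{"method": "apply_moves", "body": {
  "motion": [
    [0, 0, -0.1, 0, 0],
    [0, 0, -0.1, 0, 0],
    [0, 0, -0.1, 0, 0],
    [0, 0, -0.1, 0, 0]
  ]
}}

```text
clock: 7.98
eef_pos: [496.1, 16.5, 64.1]
tool_rot: [-1.569, 0.0, 1.388]
force: [-5.0, 1.8, 1.9]
width: -0.0
```

```bash
python3 - <<'E'
from h import *
s=st(); print(incpos(s)); p=snap('scene','s3.png')
for q in ['lid_edge']: print(ctrl.mark_of(p,q))
E
```

```text
t 7.975 p [496.1  16.5  64.1] rpy [-1.569  0.     1.388] F [-4.97  1.83  1.9 ] w -0.0 q [-0.095  0.686  0.007  2.075 -0.013  0.382  1.312]
[-117.2  -28.5   64.1]
[{'location': [575.8, 29.6, 165.7], 'confidence': 0.84}, {'location': [511.1, 128.2, 66.7], 'confidence': 0.62}]
```

View pics/s3.png

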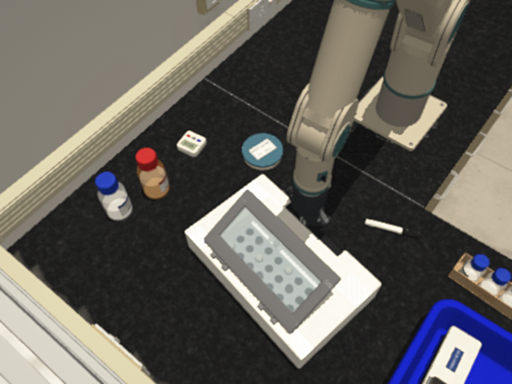

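Request:
{"method": "apply_moves", "body": {
  "motion": [
    [0, 0, 1, 0, 0],
    [0, 0, 2.5, 0, 0],
    [0, 0, 4, 0, 0],
    [0, -2, 4, 0, 0],
    [0.5, -5, 4, 0, 0],
    [1, -9, 4, 0, 0],
    [2, -12, 4, 0, 0],
    [2.8, -12.6, 4, 0, 0],
    [2.8, -12.6, 4, 0, 0],
    [2.8, -12.6, 4, 0, 0],
    [2.8, -12.6, 4, 0, 0],
    [2.8, -12.6, 4, 0, 0],
    [2.8, -12.6, 4, 0, 0],
    [2.8, -12.6, 4, 0, 0],
    [2.8, -12.6, 4, 0, 0],
    [2.8, -12.6, 4, 0, 0],
    [2.8, -12.6, 4, 0, 0],
    [2.8, -12.6, 4, 0, 0]
  ]
}}

```text
clock: 10.32
eef_pos: [462.8, 51.2, 190.3]
tool_rot: [-1.571, -0.0, 1.388]
force: [0.4, -0.3, -0.1]
width: -0.0
```

Request:
{"method": "apply_moves", "body": {
  "motion": [
    [0, 0, 0, 0, 0],
    [0, 0, 0, 0, 0],
    [0, 0, 0, 0, 0],
    [0, 0, 0, 0, 0],
    [0, 0, 0, 0, 0],
    [0, 0, 0, 0, 0],
    [0, 0, 0, 0, 0],
    [0, 0, 0, 0, 0],
    [0, 0, 0, 0, 0],
    [0, 0, 0, 0, 0],
    [0, 0, 0, 0, 0],
    [0, 0, 0, 0, 0]
  ]
}}

```text
clock: 11.82
eef_pos: [462.8, 51.2, 190.3]
tool_rot: [-1.571, 0.0, 1.388]
force: [0.5, 0.3, -0.2]
width: 0.0
```

```bash
python3 - <<'E'
from h import *
s=st(); print(incpos(s))
for n in ['scene','top']:
    p=snap(n,n+'4.png')
    for a in ctrl.mark_of(p,'lid_edge')[:2]:
        d=np.array(a['location']); print(n,a, incpos({'eef_pos':d}))
    for th in (.9,1.0,1.1,1.2):
        print(th,np.round(proj(p,inc([(95-155*np.cos(th),y,90+155*np.sin(th)) for y in (145,-145)],O,YAW)),0).tolist())
E
```

```text
t 11.825 p [462.8  51.2 190.3] rpy [-1.571  0.     1.388] F [ 0.55  0.28 -0.23] w 0.0 q [-0.191  0.431  0.028  2.061 -0.02   0.65   1.238]
[-156.4   -0.5  190.3]
scene {'location': [628.3, 19.1, 217.6], 'confidence': 0.79} [ 12.3  -2.  217.6]
0.9 [[331.0, 281.0], [233.0, 186.0]]
1.0 [[327.0, 283.0], [228.0, 187.0]]
1.1 [[322.0, 286.0], [223.0, 189.0]]
1.2 [[317.0, 290.0], [218.0, 191.0]]
top {'location': [630.1, 18.8, 217.5], 'confidence': 0.91} [ 14.1  -2.  217.5]
0.9 [[150.0, 139.0], [249.0, 159.0]]
1.0 [[150.0, 134.0], [250.0, 153.0]]
1.1 [[151.0, 129.0], [251.0, 148.0]]
1.2 [[152.0, 124.0], [252.0, 143.0]]
```

View pics/scene4.png

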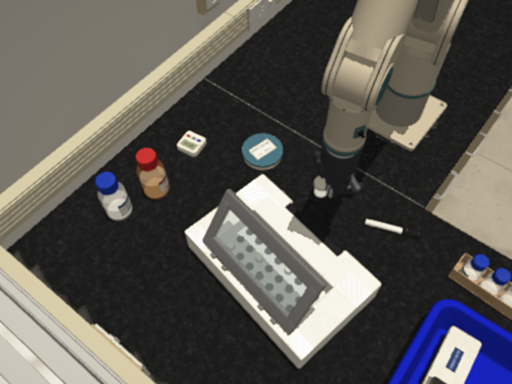

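View pics/top4.png

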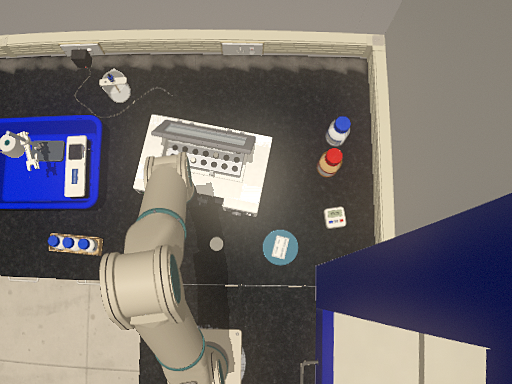

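Request:
{"method": "apply_moves", "body": {
  "motion": [
    [0, -0.7, -3, 0, 0],
    [0, -0.7, -7, 0, 0],
    [0, -0.7, -11, 0, 0],
    [0, -0.7, -13.5, 0, 0],
    [0, -0.7, -14.5, 0, 0],
    [0, -0.7, -15, 0, 0],
    [0, -0.7, -15.5, 0, 0],
    [0, -0.7, -16, 0, 0],
    [0, -0.7, -16.5, 0, 0],
    [0, -0.7, -17, 0, 0],
    [0, -0.7, -17, 0, 0]
  ]
}}

```text
clock: 13.4
eef_pos: [621.4, 22.1, 200.9]
tool_rot: [-1.554, 0.001, 1.389]
force: [-26.4, 1.9, 37.1]
width: -0.0
```

```bash
python3 - <<'E'
from h import *
s=st(); print(incpos(s))
p=snap('scene','s5.png')
for a in ctrl.mark_of(p,'lid_edge')[:2]:
        d=np.array(a['location']); print(a, incpos({'eef_pos':d}))
E
```

```text
t 13.4 p [621.4  22.1 200.9] rpy [-1.554e+00  1.000e-03  1.389e+00] F [-26.38   1.85  37.13] w -0.0 q [-0.097  0.627  0.03   1.617 -0.027  0.913  1.333]
[  4.9  -0.3 200.9]
{'location': [639.4, 18.5, 225.8], 'confidence': 0.62} [ 23.3  -0.6 225.8]
```

View pics/s5.png

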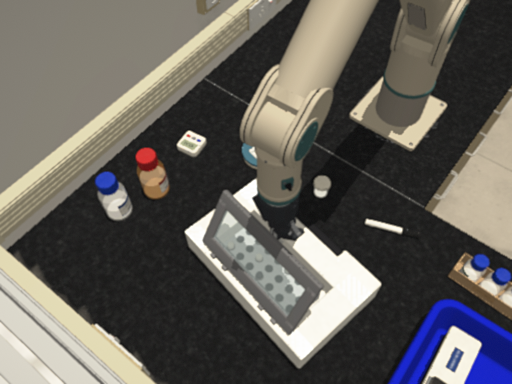

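Request:
{"method": "apply_moves", "body": {
  "motion": [
    [0, 0, 0.7, 0, 0],
    [0, 0, 1.6, 0, 0],
    [0, 0, 2.5, 0, 0],
    [0, 0, 3, 0, 0],
    [0, 0, 3, 0, 0]
  ]
}}

```text
clock: 14.12
eef_pos: [600.1, 25.8, 197.0]
tool_rot: [-1.57, 0.0, 1.388]
force: [-0.1, 0.1, 0.1]
width: 0.1
```

```bash
python3 - <<'E'
from h import *
s=st(); print(incpos(s))
for n in ('scene','top','wrist'):
    p=snap(n,n+'6.png')
    if n=='wrist':break
    for a in ctrl.mark_of(p,'lid_edge')[:1]:
        d=np.array(a['location']); print(a, incpos({'eef_pos':d}))
E
```

```text
t 14.125 p [600.1  25.8 197. ] rpy [-1.57   0.     1.388] F [-0.1   0.13  0.06] w 0.1 q [-0.11   0.595  0.031  1.698 -0.024  0.849  1.32 ]
[-16.7  -0.5 197. ]
{'location': [638.4, 15.1, 224.2], 'confidence': 0.71} [ 22.9  -4.1 224.2]
{'location': [638.1, 17.3, 223.4], 'confidence': 0.68} [ 22.2  -2.  223.4]
```

View pics/wrist6.png

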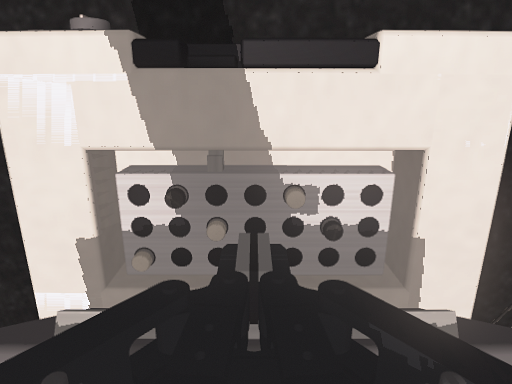

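View pics/scene6.png

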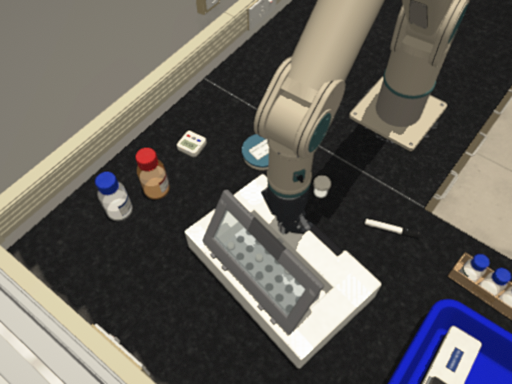

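Request:
{"method": "apply_moves", "body": {
  "motion": [
    [0, -1, 0, 0, 0],
    [0, -2, 0, 0, 0],
    [0, -2, -1, 0, 0],
    [0, -2, -2, 0, 0],
    [0, -2, -2.5, 0, 0],
    [0, -2, -2.8, 0, 0],
    [0, -2, -2.8, 0, 0]
  ]
}}

```text
clock: 15.25
eef_pos: [628.2, 20.5, 217.0]
tool_rot: [-1.571, 0.0, 1.388]
force: [0.4, -0.3, -1.3]
width: -0.3
```

Request:
{"method": "apply_moves", "body": {
  "motion": [
    [0, 0, -0.2, 0, 0],
    [0, -0.1, -0.4, 0, 0],
    [0, -0.2, -0.6, 0, 0],
    [0, -0.3, -0.8, 0, 0]
  ]
}}

```text
clock: 15.75
eef_pos: [636.0, 19.1, 220.3]
tool_rot: [-1.571, 0.0, 1.388]
force: [-1.8, 0.2, 0.3]
width: 0.0
```

Request:
{"method": "apply_moves", "body": {
  "motion": [
    [0, -0.1, -0.25, 0, 0],
    [0, -0.2, -0.5, 0, 0],
    [0, -0.3, -0.75, 0, 0],
    [0, -0.4, -1, 0, 0]
  ]
}}

```text
clock: 16.25
eef_pos: [645.8, 17.3, 224.4]
tool_rot: [-1.571, -0.0, 1.388]
force: [-2.1, -0.1, 0.8]
width: 0.3
```

Request:
{"method": "apply_moves", "body": {
  "motion": [
    [0, -0.1, -0.3, 0, 0],
    [0, -0.25, -0.6, 0, 0],
    [0, -0.35, -0.9, 0, 0],
    [0, -0.45, -1.2, 0, 0]
  ]
}}

```text
clock: 16.75
eef_pos: [657.6, 15.1, 228.5]
tool_rot: [-1.57, 0.0, 1.388]
force: [-0.5, 0.2, -1.1]
width: 0.1
```

```bash
python3 - <<'E'
from h import *
s=st(); print(incpos(s))
for n in ('scene',):
    p=snap(n,n+'7.png')
    for a in ctrl.mark_of(p,'lid_edge')[:1]:
        d=np.array(a['location']); print(a, incpos({'eef_pos':d}))
E
```

```text
t 16.75 p [657.6  15.1 228.5] rpy [-1.57   0.     1.388] F [-0.5   0.15 -1.11] w 0.1 q [-0.086  0.643  0.035  1.496 -0.025  1.003  1.344]
[ 41.8  -0.6 228.5]
{'location': [673.6, 10.4, 239.8], 'confidence': 0.9} [ 58.4  -2.3 239.8]
```

Request:
{"method": "apply_moves", "body": {
  "motion": [
    [0, -0.1, -0.3, 0, 0],
    [0, -0.2, -0.6, 0, 0],
    [0, -0.3, -0.9, 0, 0],
    [0, -0.4, -1.2, 0, 0]
  ]
}}

```text
clock: 17.35
eef_pos: [669.4, 13.0, 232.8]
tool_rot: [-1.57, -0.0, 1.388]
force: [-1.4, 0.2, -1.3]
width: 0.0
```

Request:
{"method": "apply_moves", "body": {
  "motion": [
    [0, 0, -0.25, 0, 0],
    [0, -0.1, -0.5, 0, 0],
    [0, -0.1, -0.7, 0, 0],
    [0, -0.1, -0.9, 0, 0],
    [0, -0.1, -0.9, 0, 0]
  ]
}}

```text
clock: 17.98
eef_pos: [678.2, 11.4, 234.0]
tool_rot: [-1.571, -0.0, 1.388]
force: [-2.1, 0.6, 2.8]
width: -0.1
```

```bash
python3 - <<'E'
from h import *
s=st(); print(incpos(s))
for n in ('scene',):
    p=snap(n,n+'8.png')
    for a in ctrl.mark_of(p,'lid_edge')[:1]:
        d=np.array(a['location']); print(a, incpos({'eef_pos':d}))
E
```

```text
t 17.975 p [678.2  11.4 234. ] rpy [-1.571 -0.     1.388] F [-2.09  0.57  2.83] w -0.1 q [-0.078  0.669  0.036  1.426 -0.026  1.047  1.351]
[ 62.8  -0.5 234. ]
{'location': [364.1, -21.8, 3.6], 'confidence': 0.54} [-240.1  -90.2    3.6]
```

Nearly there; push on until the stop resists.

Request:
{"method": "apply_moves", "body": {
  "motion": [
    [0, 0, -0.15, 0, 0],
    [0, 0, -0.3, 0, 0],
    [0, 0, -0.3, 0, 0]
  ]
}}

```text
clock: 18.45
eef_pos: [679.3, 11.2, 233.9]
tool_rot: [-1.567, 0.0, 1.388]
force: [-8.1, 1.4, 4.6]
width: 0.3
```

Request:
{"method": "apply_moves", "body": {
  "motion": [
    [0, 0, -0.1, 0, 0],
    [0, 0, -0.2, 0, 0],
    [0, 0, -0.2, 0, 0]
  ]
}}

```text
clock: 18.82
eef_pos: [680.0, 11.1, 234.0]
tool_rot: [-1.564, 0.0, 1.388]
force: [-11.8, 1.3, 8.2]
width: 0.1
```

```bash
python3 - <<'E'
from h import *
s=st(); print(incpos(s))
for n in ('top','scene',):
    p=snap(n,n+'9.png')
    for a in ctrl.mark_of(p,'lid_edge')[:1]:
        d=np.array(a['location']); print(a, incpos({'eef_pos':d}))
E
```

```text
t 18.825 p [680.   11.1 234. ] rpy [-1.564  0.     1.388] F [-11.8    1.34   8.19] w 0.1 q [-0.077  0.676  0.036  1.413 -0.027  1.06   1.353]
[ 64.6  -0.5 234. ]
{'location': [696.4, 9.6, 243.2], 'confidence': 0.91} [ 81.    1.  243.2]
{'location': [695.1, 6.1, 242.1], 'confidence': 0.93} [ 80.3  -2.7 242.1]
```

View pics/scene9.png

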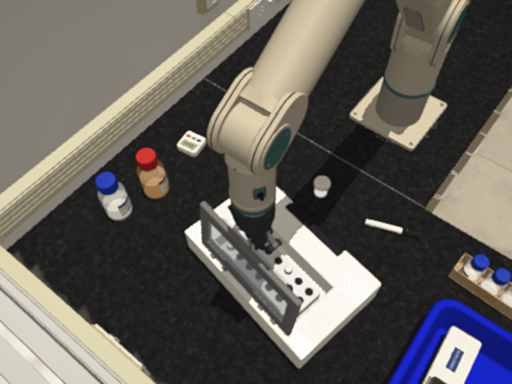

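Request:
{"method": "apply_moves", "body": {
  "motion": [
    [0, 0, 0.5, 0, 0],
    [0, 0, 2, 0, 0],
    [0, 0, 5, 0, 0],
    [0, 0, 9, 0, 0],
    [0, 0, 13, 0, 0],
    [0, 0, 16, 0, 0],
    [0, 0, 18, 0, 0],
    [0, 0, 18, 0, 0],
    [0, 0, 18, 0, 0],
    [0, 0, 18, 0, 0]
  ]
}}

```text
clock: 20.27
eef_pos: [507.3, 42.9, 233.7]
tool_rot: [-1.572, -0.0, 1.387]
force: [-0.2, -0.2, -0.9]
width: -0.2
```

```bash
python3 - <<'E'
from h import *
s=st(); print(incpos(s))
for n in ('top','scene',):
    p=snap(n,n+'10.png')
    for q in ('lid_edge','pot','marker','timer','filter_box'):
      for a in ctrl.mark_of(p,q)[:1]:
        d=np.array(a['location']); print(q,np.round(d,1),a['confidence'], incpos({'eef_pos':d}) if q=='lid_edge' else '')
    im=p['image'][:,:,::-1].copy();S=3; im=cv2.resize(im,None,fx=S,fy=S,interpolation=cv2.INTER_CUBIC)
    for th,c in ((1.45,(0,0,255)),(1.38,(0,255,0))):
        u=proj(p,inc([(95-155*np.cos(th),y,90+155*np.sin(th)) for y in (145,-145)],O,YAW)); cv2.polylines(im,[np.int32((u+.5)*S)],False,c,1)
    m=u.mean(0)*S; x0,y0=int(m[0]-350),int(max(0,m[1]-250)); cv2.imwrite(f'pics/ov10{n}.png',im[y0:y0+500,x0:x0+700])
E
```

```text
t 20.275 p [507.3  42.9 233.7] rpy [-1.572 -0.     1.387] F [-0.24 -0.18 -0.94] w -0.2 q [-0.162  0.424  0.031  1.904 -0.017  0.813  1.266]
[-111.    -0.6  233.7]
lid_edge [697.2   6.8 244.4] 0.87 [ 82.3  -1.6 244.4]
pot [360.8 -26.   -1.1] 0.47 
timer [ 456.5 -394.4   -2.3] 0.9 
lid_edge [697.    4.5 244. ] 0.67 [ 82.5  -3.9 244. ]
marker [348.1 183.   -0.5] 0.84 
timer [ 455.6 -393.1    1.9] 0.71 
filter_box [ 354.1 -215.5    0. ] 0.92
```

View pics/ov10top.png

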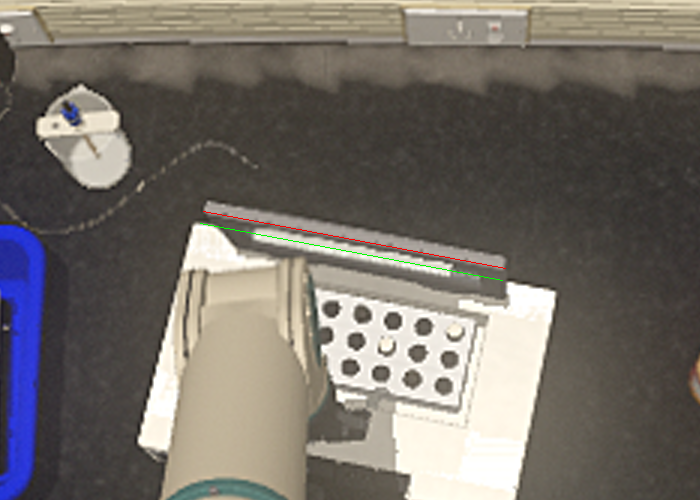

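View pics/ov10scene.png

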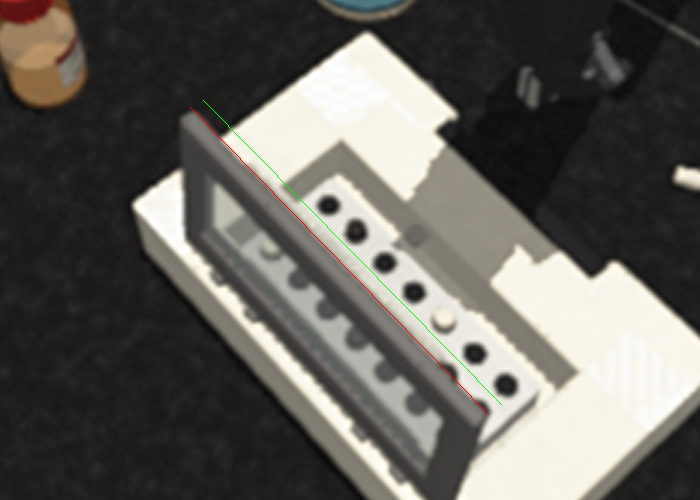

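The lid's front edge lies right on the 1.45 rad line (red), and the lid held when the finger left it. The loose items are within a few mm of where they started.

```bash
python3 -c "
from cell import ctrl
print(ctrl.finish_job())"
```

```text
the job is handed in; nothing more can be done
None
```

The incubator is open with its lid at the back stop, and the job is handed in, but one push on the lid was much too hard.

- **Finding the groove:** I ran the closed fingertips lightly along the rail, at about 3 N. They dropped into the groove about 30 mm right of the rail's middle, which matched a darker patch in the top and wrist images.
- **Releasing the catch:** I pressed the key in about 7 mm at about 5.5 N. The lid sprang to about 1.03 rad.
- **Pushing the lid back:** I pushed the free edge with the fingertip until it met the stop. Most of this took 2–4 N, rising to about 14 N against the stop.

**Last checks:** with the hand backed off and touching nothing, the edge lay on the 1.45 rad line in both the top and scene images. The pot, marker, timer and filter box were each found again in at least one image, within 5 mm of where they started, which is about the detector's accuracy. The clock stood at about 21 s, well under the 61 s limit.

**What went wrong:** on the first push at the lid the hand was too low, and a wider part of the gripper caught the lid's edge. The force I read at the end of that move was about 45 N. I backed off straight away and pushed again with the tip higher. It stayed far below the 120 N wrist limit, but it was not gentle. If that part counts as the gripper's body, it may have gone over the 40 N limit; I could not tell which part touched.

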